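# Put a thin glass beaker on the balance

### The arm

A 6-joint arm with a two-finger parallel gripper is mounted at the origin on a cart in front of the work surface, level with it; the furniture and walls round the work are solid. World frame = base frame: x ahead of the robot, y to its left, z up, the work surface at z = 0. Lengths are in mm, angles in degrees, forces in N, time in s.
With the tool pointing down it reaches from about 300 to 850 mm from the base axis. Payload 4.2 kg.
Tool frame: the origin (TCP) lies at the very end of the fingers, on their centre line; the grasp point (between the pads) lies 19 mm behind it; z points along the fingers, y is the direction in which the jaws open and shut (so a half turn about z gives the same grasp; the last joint's range is limited). The gripper opens to 91 mm and grips with 3 to 60 N. Pads are 32 mm wide; open, the fingers measure 118 mm over their backs; the gripper's body (76 mm by 178 mm) begins 60 mm behind the grasp point.
Start: joints at [69.041, 18.312, 89.639, -0, 72.044, -1.146], TCP at [194.899, 540.978, 213.976] pointing down, gripper open.
Joint ranges: [-177.97, 177.97], [-48.28, 115.42], [12.27, 149.76], [-77.06, 257.06], [2.81, 150.46], [-146.56, 146.56]. Speed limits (degrees/s): [147.25, 147.25, 180, 180, 180, 180].

### API

Orientations are given as [roll, pitch, yaw] about the fixed x, y, z axes, in that order (R = Rz(yaw) Ry(pitch) Rx(roll)).
In Python, from workcell import env gives the robot as it stands. The module is installed in compiled form; this text tells all that it offers.
- The arm moves only by the tool arm_command, never from a script. Its argument "targets" is a list of rows, each a list of 5 numbers: the closure, from 0 (fully open) to 1 (shut), then the shift along the tool's x, y, z each as a share of 50 cm, from -1 to 1, then the turn about the tool's z as a share of pi/4 rad, from -1 to 1. A call has 1 to 8 rows; each row is the pose to reach, as a shift and turn from the pose measured when the call began, along the tool's axes at that moment; what a row does not reach only later rows make up. A row lasts 1/12 s, in which the tool goes at most 41.7 mm and 7.16 degrees, less where a joint would pass 70% of its speed; a pose out of reach is approached as far as the arm can. A call with a number of a shift or a turn outside -1 to 1 is refused whole. A call with a gripper value outside its range is refused whole. The fingers move at their own pace and stop on an object; "squeeze" is the grip in N (left out, the last holds). Time passes only in rows, so rows that repeat a pose let the fingers close. It gives the time, the measured TCP pose, the force and the opening at its end, in the units of the state.
- env.state(): the state, without advancing time (a new reading comes with each control period).
- env.grab_frame(name): name is "side" or "top"; returns the picture (480x640x3 uint8, red, green, blue); there is no depth.
- env.camera_params(name): a dict with "camera_matrix" (3x3 intrinsics, pixels), "dist_coeffs" ([k1, k2, p1, p2, k3] as OpenCV has them; the pictures are not rectified), "R" (3x3) and "t" (3): a world point X has camera coordinates R X + t. Camera axes: x right, y down, z forward; pixel columns grow to the right and rows downward; lengths in mm; the calibration is good to about 2 mm. A picture is of the moment at which its call begins. camera_params takes no time and is no camera call.
- env.job_done(): hands the job in, once; it reports no verdict.
The state is a dict: "time_s": time; "qpos": joint angles; "qvel": joint speeds; "effort": joint torques, N m; "ee_pos": TCP position; "ee_rot": TCP orientation; "force": force on the tool from outside, world axes, zero at the start; "torque": the same for the moment, N m; "gripper_width": finger opening in mm.
Only numpy, scipy, OpenCV 4.12 (cv2) and the standard library are available. Lean on these libraries where they do the work, as an engineer would, in place of code of your own. Each camera call takes 0.05 s, during which the arm holds its last target.

### The job

Slide the clear top cover of the balance fully back, stand the small empty glass beaker upright in the middle of the weighing pan, and slide the cover fully shut again. Be gentle: the glass is thin, so hold it with a light grip, and the load cell is delicate, so never press on the pan or let the beaker drop onto it. Do not upset the red-lidded pot or the dropper bottle near the beaker.

Things in the scene. Friction and masses are not known exactly. Their poses are not given: they have to be found in the camera images.
- balance: White bench balance, fixed to the bench, 390 x 200 x 122 mm without its cover. Its origin is on the bench straight below the middle of the pan; x points to its rear, z up. The weighing chamber is open at the top: clear glass panes in front and at the sides, inner faces 78 mm in front of the pan's middle and 88 mm to either side, the rear housing's face 82 mm behind it; top of the side rails 126 mm above the bench. In front of the chamber is a low keypad deck.
- pan: Round steel weighing pan, 90 mm across; origin in the middle of its upper face, z up, 66 mm above the bench when empty. It sits on a soft spring, 0.5 N per mm, and meets a hard stop after 8 mm. It must never feel more than 4 N, whatever presses on it.
- cover (a joint): Slide of the clear top cover of the balance in m: 0 is fully shut (towards the robot), 0.15 fully back. It starts shut or slightly open, is moved with about 1.2 N and stays where it is left. Above 0.12 counts as open, below 0.006 as shut. The cover's upper face is 133 mm above the bench and it just clears a beaker that stands on the pan.
- cover_grip (a point): Middle of the top edge of the blue grip bar on the cover's front edge; its axes are those of the balance. The bar is 12 mm thick along the slide (balance x), 50 mm wide along balance y and stands 32 mm up from the cover's frame (133 to 165 mm above the bench). It can be pinched from above across its 12 mm, or pushed. Shut, it lies 70 mm in front of the pan's middle; fully back, 80 mm behind it.
- beaker: Small empty clear glass beaker, 44 mm outer diameter, 55 mm high, open at the top, 30 to 60 g; origin at the centre of its underside, z up. Stands on the bench in one of three places, the pot and the dropper bottle in the others. Grasp it across the body. Its thin glass bears a grip of 40 N per finger at most, and no fall of more than 10 mm.
- red_pot: White sample pot with a red screw lid, 48 mm diameter, 60 mm high, standing loose on the bench; origin at the centre of its underside. Leave it alone.
- dropper: Small amber dropper bottle with a black teat, 36 mm diameter, 101 mm high, standing loose on the bench; origin at the centre of its underside. Leave it alone.
Things that resemble listed ones, but are neither listed nor needed, are in the scene too. Leave any purple or yellow look-alike of the beaker alone.

How it is judged:
By the outcome, as a careful person would: the job done as asked, in the order asked, and still so for the second after the job is handed in, with the robot touching nothing.
It also fails if it takes over 72 s, if anything falls off the work surface, if the arm or the gripper's body presses on something with over 40 N, if the wrist force passes 120 N, or if a joint passes its speed limit or range.

## Working session

There is one attempt and no reset: what is moved stays moved. The work goes in short steps, Python scripts to look and compute and a tool call to move; the robot and the scene stay as the last step left them, time stands still between calls to the robot, and variables do not carry over. Pictures are saved under pics/ and viewed, and the job is handed in when it is done.

Besides the shell and the picture viewer there is one more tool, called after "Call:" as name(argument=value, ...), one argument or row to a line, values as JSON. arm_command: Moves the arm, as the interface text tells. Shift numbers are shares of 50 cm and turn numbers shares of pi/4 rad, none past 1 either way. Its arguments: {"type":"object","properties":{"targets":{"type":"array"},"squeeze":{"type":"number"}},"required":["targets"]}

```bash
mkdir -p pics
python3 - <<'E'
from workcell import env
import cv2,numpy as np
for n in("side","top"):
    cv2.imwrite(f"pics/{n}0.png",env.grab_frame(n)[:,:,::-1])
    p=env.camera_params(n);print(n,p, -np.array(p['R']).T@np.array(p['t']))
s=env.state();print(s)
E
```

```text
side {'camera_matrix': array([[498.30671695,   0.        , 317.5197227 ],
       [  0.        , 498.30671695, 238.40563935],
       [  0.        ,   0.        ,   1.        ]]), 'dist_coeffs': array([-0.12091785,  0.        ,  0.        ,  0.        ,  0.        ]), 'R': array([[ 0.92639209, -0.37579531, -0.02399146],
       [-0.16528453, -0.34855073, -0.92260144],
       [ 0.33834705,  0.85865609, -0.38500779]]), 't': array([-497.18635244,  152.03228093,  853.87502707])} [ 196.81198912 -867.03432613  457.08551017]
top {'camera_matrix': array([[599.17098369,   0.        , 315.48288725],
       [  0.        , 599.17098369, 240.50019664],
       [  0.        ,   0.        ,   1.        ]]), 'dist_coeffs': array([0.05706474, 0.        , 0.        , 0.        , 0.        ]), 'R': array([[ 0.02561507, -0.99959194,  0.01264243],
       [-0.99257752, -0.02693524, -0.11859324],
       [ 0.11888538, -0.00951082, -0.99286243]]), 't': array([-110.07062259,  517.36203179, 1329.97672681])} [ 358.22660597  -83.44127396 1383.23113048]
{'time_s': 0.1, 'qpos': array([ 6.90393125e+01,  1.83469880e+01,  8.96975761e+01, -2.07553599e-03,
        7.20446601e+01, -1.14678446e+00]), 'qvel': array([-0.09844837, -0.15592484, -0.23024669,  0.10900754,  0.06171258,
        0.01888999]), 'effort': array([ 8.98639446e-04, -4.13323331e+01, -2.32507879e+01,  7.30613130e-02,
        4.20471956e-02, -4.15980594e-05]), 'ee_pos': array([194.76578434, 540.53968544, 213.22675301]), 'ee_rot': array([-1.79910754e+02,  1.87339553e-04,  1.60186739e+02]), 'force': array([-0.16052256,  0.02274873,  0.51047423]), 'torque': array([ 0.00536172, -0.02510266, -0.0095907 ]), 'gripper_width': 91.13189545486625}
```

View pics/side0.png

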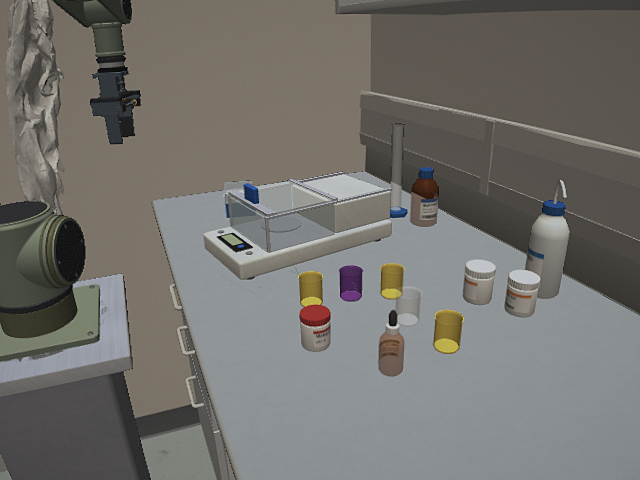

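View pics/top0.png

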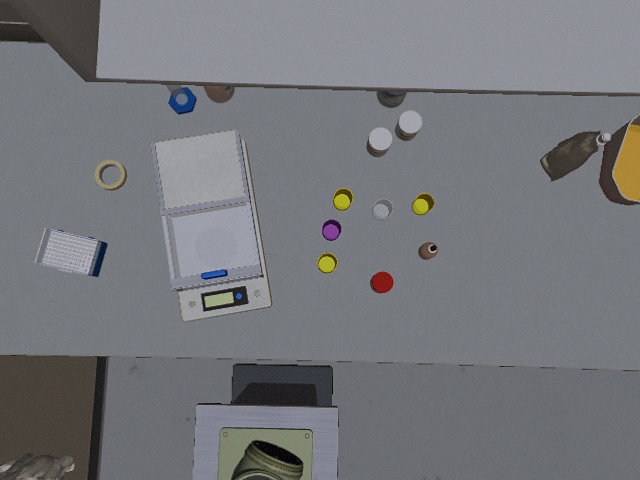

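The top view shows the blue grip bar at about (214,274) and the clear beaker at (382,210). The red lid is at (382,282), the dropper at (429,250), and yellow and purple look-alikes stand around them. I'll measure these now.

```bash
cat > h.py <<'E'
import cv2,numpy as np
from workcell import env
P={n:env.camera_params(n) for n in("side","top")}
def ray(n,uv):
    p=P[n];q=cv2.undistortPoints(np.array([[uv]],float),p['camera_matrix'],p['dist_coeffs'])[0,0]
    R=np.array(p['R']);return -R.T@np.array(p['t']),R.T@np.array([q[0],q[1],1])
def onz(n,uv,z):
    c,d=ray(n,uv);return c+d*(z-c[2])/d[2]
def proj(n,X):
    p=P[n];return cv2.projectPoints(np.array(X,float).reshape(-1,3),cv2.Rodrigues(np.array(p['R']))[0],np.array(p['t']),p['camera_matrix'],p['dist_coeffs'])[0].reshape(-1,2)
def tri(a,b):
    c1,d1=ray("side",a);c2,d2=ray("top",b)
    A=np.stack([d1,-d2],1);s=np.linalg.lstsq(A,c2-c1,rcond=None)[0]
    return (c1+d1*s[0]+c2+d2*s[1])/2,np.linalg.norm(c1+d1*s[0]-c2-d2*s[1])
E
python3 - <<'E'
from h import *
im=cv2.imread("pics/top0.png");sd=cv2.imread("pics/side0.png")
def crop(i,x,y,w,h,k,name): cv2.imwrite(name,cv2.resize(i[y:y+h,x:x+w],None,fx=k,fy=k,interpolation=cv2.INTER_CUBIC))
crop(im,140,120,150,210,2.8,"pics/c1.png")
crop(im,300,170,150,130,5,"pics/c2.png")
crop(sd,190,160,220,120,3.6,"pics/c3.png")
crop(sd,290,250,190,130,4,"pics/c4.png")
hsv=cv2.cvtColor(im,cv2.COLOR_BGR2HSV)
m=cv2.inRange(hsv,(100,120,60),(125,255,255))
for c in cv2.findContours(m,0,2)[0]:
    if cv2.contourArea(c)>20:
        r=cv2.minAreaRect(c);print("blue",r,onz("top",r[0],165), [onz("top",b,165)[:2].round(1) for b in cv2.boxPoints(r)])
m=cv2.inRange(hsv,(0,150,60),(8,255,255))
for c in cv2.findContours(m,0,2)[0]:
    if cv2.contourArea(c)>40:
        r=cv2.minAreaRect(c);print("red",r,onz("top",r[0],60))
hs=cv2.cvtColor(sd,cv2.COLOR_BGR2HSV)
m=cv2.inRange(hs,(100,120,40),(125,255,255))
for c in cv2.findContours(m,0,2)[0]:
    if cv2.contourArea(c)>20: print("sblue",cv2.boundingRect(c))
print(onz("top",(382,210),40),onz("top",(429,250),100),onz("side",(408,320),0))
E
```

```text
blue ((238.0, 296.0), (6.0, 6.0), 90.0) [387.02626548  58.40929987 165.        ] [array([392.9,  64.7]), array([393.2,  52.6]), array([381.2,  52.1]), array([380.9,  64.2])]
blue ((213.12161254882812, 274.229736328125), (6.411561012268066, 24.49544906616211), 80.53767395019531) [429.67036734 110.45587867 165.        ] [array([431.4, 135.9]), array([440.8,  87.6]), array([428. ,  84.9]), array([418.6, 133.2])]
blue ((182.51593017578125, 100.94586181640625), (23.224332809448242, 25.85801887512207), 61.38954162597656) [789.90375324 189.93567271 165.        ] [array([797.2, 225.3]), array([825.6, 179.5]), array([782.6, 154.5]), array([754.4, 200.2])]
red ((382.0, 282.0), (20.0, 20.0), 90.0) [ 428.44122888 -245.24230813   60.        ]
sblue (529, 249, 15, 10)
sblue (390, 208, 17, 10)
sblue (542, 200, 24, 16)
sblue (244, 184, 15, 20)
sblue (419, 168, 15, 10)
[ 592.96480701 -245.67203975   40.        ] [ 497.91442107 -340.68066665  100.        ] [ 602.37544301 -248.88374432    0.        ]
```

View pics/c1.png

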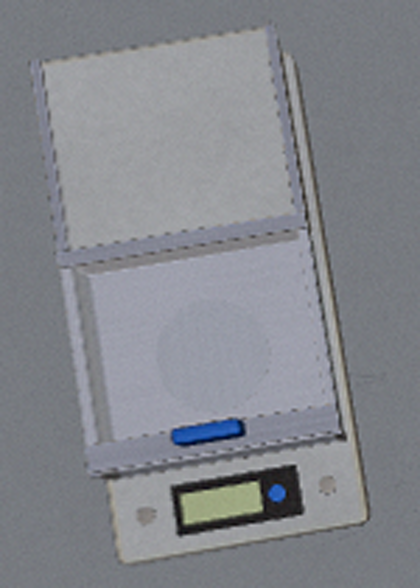

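View pics/c2.png

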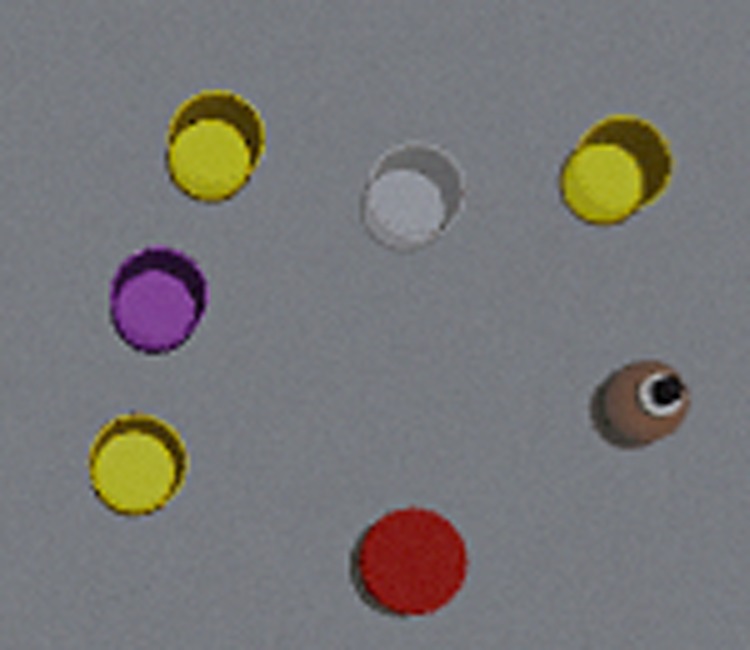

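View pics/c3.png

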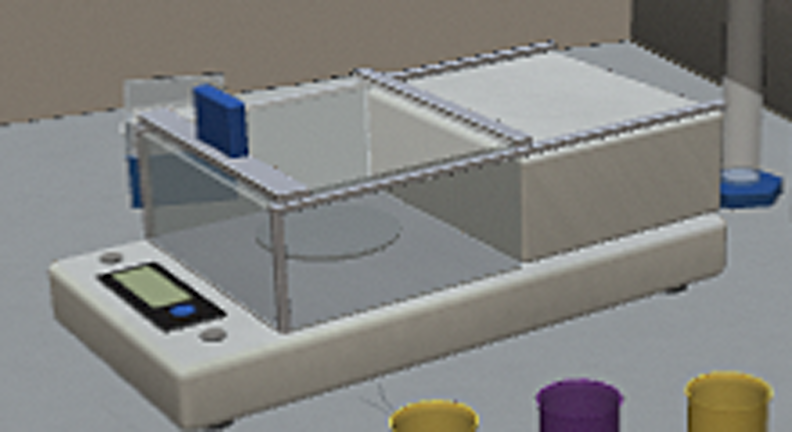

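View pics/c4.png

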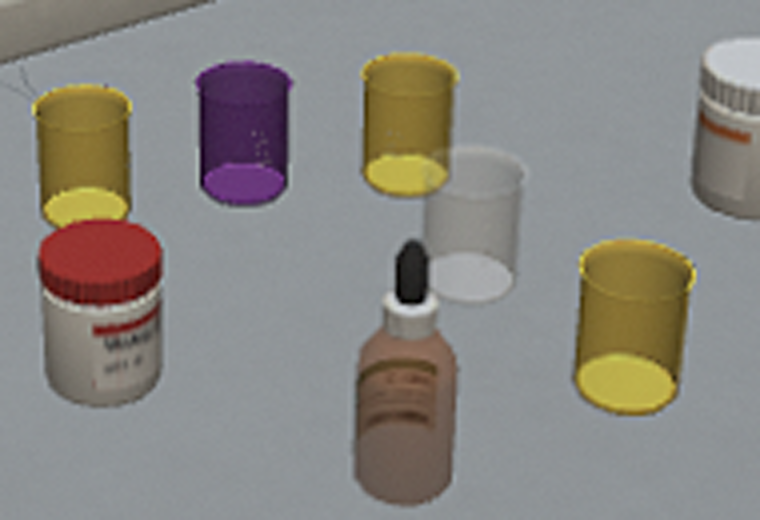

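Run:
```python
from h import *
def f(n,c,k,o,z):
    uv=((c[0]+.5)/k-.5+o[0],(c[1]+.5)/k-.5+o[1]);return onz(n,uv,z).round(1)
T2=(5,(300,170));S4=(4,(290,250));T1=(2.8,(140,120));S3=(3.6,(190,160))
print("beaker base top",f("top",(404,205),*T2,2),"rim",f("top",(415,192),*T2,55))
print("side base",f("side",(470,278),*S4,2),"rim",f("side",(474,168),*S4,55))
print("pan top",f("top",(214,353),*T1,66),"side",f("side",(329,229),*S3,66))
for z in (133,):
  a=[f("top",c,*T1,z) for c in((40,62),(90,475),(271,28),(345,437))]
  print(a)
  for p,q in((0,1),(2,3)):
    d=a[p]-a[q];print(np.degrees(np.arctan2(d[1],d[0])),np.hypot(*d[:2]))
  d=a[1]-a[3];print("front",np.degrees(np.arctan2(-d[0],d[1])),np.hypot(*d[:2]))
print("purple base/yellows",f("top",(155,310),*T2,2),f("top",(210,160),*T2,2),f("top",(603,183),*T2,2),f("top",(134,473),*T2,2))
print("dropper",f("top",(668,388),*T2,100))
# edges of balance base by line detection
im=cv2.imread("pics/top0.png");g=cv2.cvtColor(im,6)
for l in cv2.createLineSegmentDetector().detect(g)[0][:,0]:
    if 140<l[0]<280 and 125<l[1]<325 and np.hypot(l[2]-l[0],l[3]-l[1])>45:
        a,b=onz("top",l[:2],130),onz("top",l[2:],130);d=b-a;an=np.degrees(np.arctan2(d[1],d[0]))
        print(l.round(1),((an+45)%90-45).round(2),np.hypot(*d[:2]).round())
# bar in side
hs=cv2.cvtColor(cv2.imread("pics/side0.png"),cv2.COLOR_BGR2HSV)
m=cv2.inRange(hs[:,:,:],(100,100,40),(125,255,255));m[:, :235]=0;m[:,265:]=0
c=max(cv2.findContours(m,0,1)[0],key=cv2.contourArea);print(cv2.approxPolyDP(c,1.5,True)[:,0])
import math
for yaw in(9,10,11,12):
  y=math.radians(yaw);X=np.array([math.cos(y),math.sin(y),0]);Y=np.array([-X[1],X[0],0])
  C=np.array([429.7,110.5,165])
  print(yaw,proj("side",[C+sx*6*X+sy*25*Y+[0,0,dz] for sx,sy,dz in((-1,1,0),(-1,-1,0),(1,-1,0),(1,1,0),(1,-1,-32),(-1,-1,-32),(-1,1,-32))]).round(1).tolist())
```

```text
beaker base top [ 598.1 -246.5    2. ] rim [ 594.9 -245.1   55. ]
side base [ 600.7 -248.6    2. ] rim [ 600.1 -247.6   55. ]
pan top [498.4 122.6  66. ] side [500.2 120.5  66. ]
[array([709.6, 253. , 133. ]), array([398.2, 198.9, 133. ]), array([742. ,  79.7, 133. ]), array([431. ,  12.2, 133. ])]
9.855712275722494 316.0645029104028
12.24565091319858 318.240867897258
front 9.964206485756925 189.55930470435896
purple base/yellows [ 545.4 -131.3    2. ] [ 616.9 -155.4    2. ] [ 611.  -339.4    2. ] [ 469.2 -123.3    2. ]
dropper [ 504.2 -349.7  100. ]
[240.3 135.7 262.9 274.4] 11.25 302.0
[252.  278.6 176.8 291.6] 11.3 157.0
[270.4 304.4 243.6 139.5] 11.23 356.0
[258.5 262.  248.7 202. ] 11.24 129.0
[184.3 320.4 269.3 305.4] 11.35 177.0
[234.6 129.4 182.1 138. ] 11.44 113.0
[173.9 276.9 165.  216.8] 11.39 128.0
[245.5 205.  168.4 217.5] 11.02 163.0
[161.2 216.8 171.3 285.7] 11.33 147.0
[246.5 143.2 272.7 303.2] 11.24 346.0
[171.4 218.  180.1 275.7] 11.45 123.0
[[244 184]
 [245 198]
 [254 203]
 [258 202]
 [257 188]
 [247 183]]
9 [[240.5, 183.3], [250.1, 188.9], [255.5, 187.9], [245.7, 182.3], [256.6, 202.8], [251.2, 203.8], [241.7, 197.7]]
10 [[240.3, 183.3], [250.3, 188.9], [255.7, 187.8], [245.5, 182.4], [256.7, 202.7], [251.5, 203.8], [241.5, 197.8]]
11 [[240.2, 183.4], [250.5, 188.9], [255.8, 187.8], [245.3, 182.4], [256.9, 202.7], [251.7, 203.8], [241.4, 197.8]]
12 [[240.0, 183.4], [250.8, 188.8], [256.0, 187.7], [245.1, 182.4], [257.1, 202.6], [251.9, 203.8], [241.2, 197.9]]
```

Both views agree: balance yaw is 11.3°, the pan is at about (499,121), the bar at about (431,109), so the cover is nearly shut, and the beaker is at about (600,-247.5). I'll write a helper that converts targets to shares, then move above the bar.

```bash
cat > g.py <<'E'
import sys,numpy as np
from workcell import env
from scipy.spatial.transform import Rotation as Ro
# usage: g.py x y z yaw
s=env.state();R=Ro.from_euler('xyz',s['ee_rot'],degrees=True)
x,y,z,yaw=map(float,sys.argv[1:5])
d=R.inv().apply(np.array([x,y,z])-s['ee_pos'])
dy=(yaw-s['ee_rot'][2]+180)%360-180
print("t",s['time_s'],"pos",s['ee_pos'].round(1),"rot",s['ee_rot'].round(1),"w",round(s['gripper_width'],1),"F",s['force'].round(2))
print("shares",(d/500).round(4),"turn",round(-dy/45,3),"dist",np.linalg.norm(d).round(1))
E
python3 g.py 431.5 109.5 225 101.3
```

```text
t 0.1 pos [194.8 540.5 213.2] rot [-179.9    0.   160.2] w 91.1 F [-0.16  0.02  0.51]
shares [-0.7376 -0.6506 -0.0225] turn 1.309 dist 491.9
```

Call:
arm_command(
  targets=[
    [0,-0.738,-0.651,-0.022,1],
    [0,-0.738,-0.651,-0.022,1],
    [0,-0.738,-0.651,-0.022,1],
    [0,-0.738,-0.651,-0.022,1],
    [0,-0.738,-0.651,-0.022,1],
    [0,-0.738,-0.651,-0.022,1],
    [0,-0.738,-0.651,-0.022,1],
    [0,-0.738,-0.651,-0.022,1],
  ],
  squeeze=10,
)

```text
time_s: 0.77
ee_pos: [355.3, 246.8, 221.1]
ee_rot: [-179.9, 0.1, 115.1]
force: [1.7, -0.5, -0.2]
gripper_width: 91.1
```

```bash
python3 g.py 431.5 109.5 225 101.3
```

```text
t 0.7667 pos [355.3 246.8 221.1] rot [-1.799e+02  1.000e-01  1.151e+02] w 91.1 F [ 1.67 -0.5  -0.2 ]
shares [-0.3133  0.0213 -0.0074] turn 0.308 dist 157.1
```

Call:
arm_command(
  targets=[
    [0.5,-0.313,0.021,-0.007,0.308],
    [0.5,-0.313,0.021,-0.007,0.308],
    [0.5,-0.313,0.021,-0.007,0.308],
    [0.5,-0.313,0.021,-0.007,0.308],
    [0.5,-0.313,0.021,-0.007,0.308],
    [0.5,-0.313,0.021,-0.007,0.308],
    [0.5,-0.313,0.021,-0.007,0.308],
  ],
)

```text
time_s: 1.35
ee_pos: [430.8, 109.8, 224.4]
ee_rot: [-179.9, 0.0, 101.2]
force: [-0.4, 0.7, 0.3]
gripper_width: 47.8
```

```bash
python3 g.py 431.5 109.5 143 101.3
python3 - <<'E'
from h import *
a=env.grab_frame("top")[:,:,::-1];b=env.grab_frame("side")[:,:,::-1]
cv2.imwrite("pics/a1.png",np.hstack([cv2.resize(a[150:330,120:320],(400,360)),cv2.resize(b[60:260,150:400],(400,320))[:320].copy() if 0 else cv2.resize(b[80:260,180:380],(400,360))]))
E
```

```text
t 1.35 pos [430.8 109.8 224.4] rot [-179.9    0.   101.2] w 47.8 F [-0.35  0.68  0.26]
shares [-0.0007  0.0016  0.1628] turn -0.001 dist 81.4
```

View pics/a1.png

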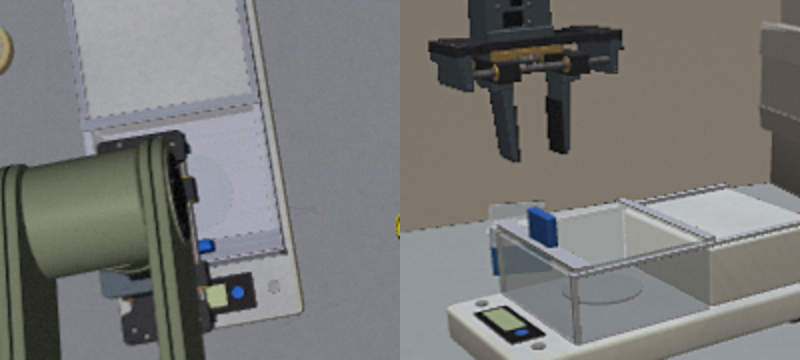

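The jaws straddle the bar along the slide direction, with the bar below and between the fingertips. Next I descend, then close.

Call:
arm_command(
  targets=[
    [0.5,0,0.001,0.06,0],
    [0.5,0,0.001,0.12,0],
    [0.5,0,0.001,0.163,0],
    [0.5,0,0.001,0.163,0],
    [0.5,0,0.001,0.163,0],
  ],
)

```text
time_s: 1.87
ee_pos: [430.1, 111.5, 142.8]
ee_rot: [-179.8, 0.1, 101.5]
force: [0.6, -0.4, 0.5]
gripper_width: 45.4
```

Call:
arm_command(
  targets=[
    [1,0,0,0,0],
    [1,0,0,0,0],
    [1,0,0,0,0],
    [1,0,0,0,0],
    [1,0,0,0,0],
    [1,0,0,0,0],
  ],
  squeeze=10,
)

```text
time_s: 2.37
ee_pos: [430.7, 111.6, 143.4]
ee_rot: [-179.9, 0.0, 101.5]
force: [-0.3, 0.2, 2.5]
gripper_width: 12.0
```

```bash
python3 g.py 431.5 109.5 143 101.3
```

```text
t 2.3667 pos [430.7 111.6 143.4] rot [-179.9    0.   101.5] w 12.0 F [-0.25  0.21  2.47]
shares [-0.0045  0.0008  0.0008] turn 0.004 dist 2.3
```

The jaws have closed on the 12 mm bar. Now slide it back.

Call:
arm_command(
  targets=[
    [1,0,0.03,0,0],
    [1,0,0.07,0,0],
    [1,0,0.11,0,0],
    [1,0,0.15,0,0],
    [1,0,0.19,0,0],
    [1,0,0.23,0,0],
    [1,0,0.26,0,0],
    [1,0,0.28,0,0],
  ],
)

```text
time_s: 3.03
ee_pos: [569.3, 139.3, 143.4]
ee_rot: [-179.9, 0.1, 101.4]
force: [-0.7, -1.4, 4.4]
gripper_width: 11.8
```

Call:
arm_command(
  targets=[
    [1,0,0,0,0],
    [1,0,0.006,0,0],
    [1,0,0.012,0,0],
  ],
)

```text
time_s: 3.28
ee_pos: [574.3, 140.3, 143.4]
ee_rot: [-179.8, 0.1, 101.4]
force: [-2.2, -1.2, 1.5]
gripper_width: 11.7
```

```bash
python3 g.py 431.5 109.5 143 101.3
```

```text
t 3.2833 pos [574.3 140.3 143.4] rot [-1.798e+02  1.000e-01  1.014e+02] w 11.7 F [-2.23 -1.25  1.52]
shares [-0.0038 -0.2921  0.0017] turn 0.003 dist 146.1
```

Call:
arm_command(
  targets=[
    [1,0,0.004,0,0],
    [1,0,0.006,0,0],
    [1,0,0.008,0,0],
  ],
)

```text
time_s: 3.53
ee_pos: [576.3, 140.7, 143.4]
ee_rot: [-179.6, 0.1, 101.4]
force: [-5.5, -0.9, 5.5]
gripper_width: 12.2
```

Call:
arm_command(
  targets=[
    [1,0,0,0,0],
    [1,0,0,0,0],
  ],
)

```text
time_s: 3.7
ee_pos: [576.3, 140.7, 143.4]
ee_rot: [-179.6, 0.1, 101.4]
force: [-1.2, -1.1, 0.7]
gripper_width: 11.9
```

The force rise to 5.5 N shows the rear stop after 148.5 mm. That puts the pan's x within 1 mm of the camera estimate. Now release, go up, and look at the pan.

Call:
arm_command(
  targets=[
    [0.5,0,0,0,0],
    [0.5,0,0,0,0],
    [0.5,0,0,0,0],
    [0.5,0,0,0,0],
    [0.5,0,0,-0.06,0],
    [0.5,0,0,-0.12,0],
    [0.5,0,0,-0.18,0],
    [0.5,0,0,-0.18,0],
  ],
)

```text
time_s: 4.37
ee_pos: [580.0, 141.7, 239.9]
ee_rot: [179.7, 0.1, 101.4]
force: [0.7, 1.2, 1.1]
gripper_width: 45.4
```

```bash
python3 g.py 598 -247 200 101.3; grep -n x /dev/null
```

```text
t 4.3667 pos [580.  141.7 239.9] rot [1.797e+02 1.000e-01 1.014e+02] w 45.4 F [0.7  1.16 1.09]
shares [-0.769  -0.1194  0.0799] turn 0.003 dist 391.2
```

Call:
arm_command(
  targets=[
    [0.2,-0.77,-0.116,0.06,0],
    [0.2,-0.77,-0.116,0.06,0],
    [0.2,-0.77,-0.116,0.06,0],
    [0.2,-0.77,-0.116,0.06,0],
    [0.2,-0.77,-0.116,0.06,0],
    [0.2,-0.77,-0.116,0.06,0],
    [0.2,-0.77,-0.116,0.06,0],
    [0.2,-0.77,-0.116,0.06,0],
  ],
)

```text
time_s: 5.03
ee_pos: [596.1, -193.3, 212.9]
ee_rot: [179.7, 0.0, 101.4]
force: [-0.4, 0.8, -0.8]
gripper_width: 72.7
```

```bash
python3 g.py 600 -247.5 180 101.3;python3 - <<'E'
from h import *
a=env.grab_frame("top")[:,:,::-1];b=env.grab_frame("side")[:,:,::-1]
cv2.imwrite("pics/a2.png",np.hstack([cv2.resize(a[120:300,130:330],(400,360)),cv2.resize(b[80:260,180:380],(400,360))]))
cv2.imwrite("pics/t2.png",a);cv2.imwrite("pics/s2.png",b)
E
```

```text
t 5.0333 pos [ 596.1 -193.3  212.9] rot [179.7   0.  101.4] w 72.7 F [-0.44  0.8  -0.82]
shares [-0.1078 -0.0143  0.0658] turn 0.003 dist 63.5
```

View pics/a2.png

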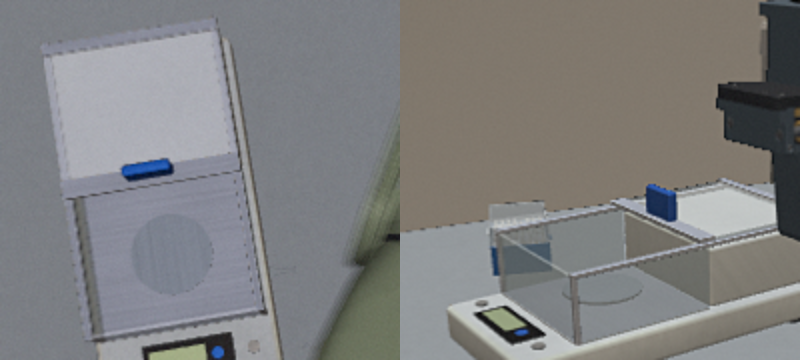

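The cover is fully back and the pan is in open view, at about (216,246) in the top view. Next I refine the pan centre and move above the beaker.

Run:
```python
from h import *
a=cv2.imread("pics/t2.png");g=cv2.GaussianBlur(cv2.cvtColor(a,6),(3,3),0)[215:280,180:255]
print(g[31,::4]); print(onz("top",(216,246),66),onz("side",(180+(601-400)/2,80+290/2),66))
t,m=cv2.threshold(g[5:58,8:60],0,255,cv2.THRESH_OTSU+1)
for c in cv2.findContours(m,0,1)[0]:
    if cv2.contourArea(c)>300:
        e=cv2.fitEllipse(cv2.convexHull(c));print(t,e);print(onz("top",(e[0][0]+188,e[0][1]+220),66))
```

```text
[139 138 140 140 130 129 130 130 128 129 131 132 132 127 130 140 143 143
 139]
[497.80247997 122.79412909  66.        ] [495.72792937 110.69750425  66.        ]
135.0 ((27.519018173217773, 26.598838806152344), (40.63007736206055, 41.57481384277344), 84.24253845214844)
[496.44795945 123.78779945  66.        ]
```

Call:
arm_command(
  targets=[
    [0,-0.108,-0.014,0.03,0],
    [0,-0.108,-0.014,0.06,0],
    [0,-0.108,-0.014,0.06,0],
    [0,-0.108,-0.014,0.06,0],
  ],
)

```text
time_s: 5.47
ee_pos: [598.8, -251.2, 180.3]
ee_rot: [179.9, 0.0, 101.0]
force: [0.5, 0.1, 0.6]
gripper_width: 91.0
```

```bash
python3 g.py 600 -247.5 22 101.3;python3 - <<'E'
from h import *
a=env.grab_frame("top")[:,:,::-1];b=env.grab_frame("side")[:,:,::-1]
cv2.imwrite("pics/a3.png",np.hstack([cv2.resize(a[150:310,290:470],(405,360)),cv2.resize(b[200:380,290:480],(380,360))]))
E
```

```text
t 5.4667 pos [ 598.8 -251.2  180.3] rot [179.9   0.  101. ] w 91.0 F [0.47 0.09 0.61]
shares [0.007  0.0032 0.3166] turn -0.007 dist 158.3
```

View pics/a3.png

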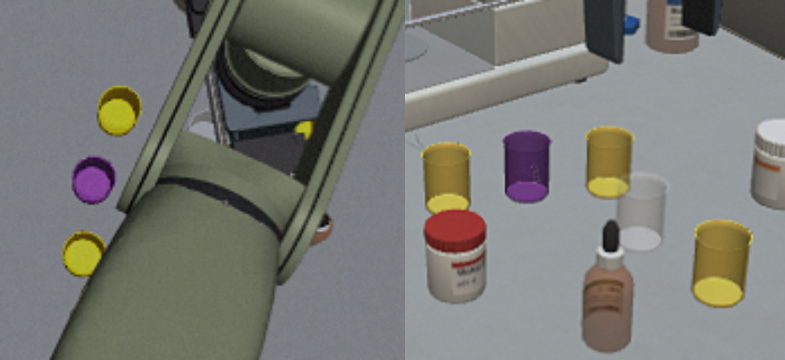

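The beaker stands between the open fingers and the neighbours are clear of them. I'll descend in steps.

Call:
arm_command(
  targets=[
    [0,0.007,0.003,0.06,0],
    [0,0.007,0.003,0.12,0],
    [0,0.007,0.003,0.18,0],
    [0,0.007,0.003,0.23,0],
    [0,0.007,0.003,0.27,0],
    [0,0.007,0.003,0.3,0],
    [0,0.007,0.003,0.32,0],
    [0,0.007,0.003,0.33,0],
  ],
)

```text
time_s: 6.23
ee_pos: [601.9, -245.5, 17.0]
ee_rot: [179.7, 0.1, 101.2]
force: [-0.2, -0.3, 0.0]
gripper_width: 91.2
```

Call:
arm_command(
  targets=[
    [0.2,0,0,0,0],
    [0.3,0,0,0,0],
  ],
  squeeze=8,
)

```text
time_s: 6.4
ee_pos: [602.7, -245.0, 18.0]
ee_rot: [179.7, 0.2, 101.3]
force: [-0.7, -0.3, -0.6]
gripper_width: 80.8
```

```bash
python3 g.py 600 -247.5 14 101.3;python3 - <<'E'
from h import *
b=env.grab_frame("side")[:,:,::-1]
cv2.imwrite("pics/a4.png",cv2.resize(b[220:360,320:500],(720,560)))
E
```

```text
t 6.4 pos [ 602.7 -245.    18. ] rot [179.7   0.2 101.3] w 80.8 F [-0.68 -0.31 -0.59]
shares [-0.0038 -0.0063  0.008 ] turn -0.001 dist 5.4
```

View pics/a4.png

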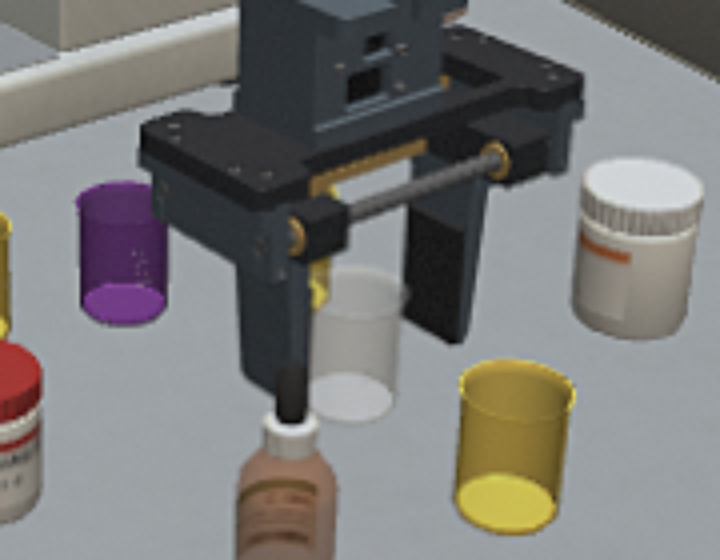

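The beaker lies between the pads, slightly nearer the front finger. I'll correct the offset and close lightly.

Call:
arm_command(
  targets=[
    [0.35,-0.004,-0.005,0.006,0],
    [0.4,-0.004,-0.005,0.006,0],
    [0.45,-0.004,-0.005,0.006,0],
    [0.5,-0.004,-0.005,0.006,0],
    [0.55,-0.004,-0.005,0.006,0],
    [0.6,-0.004,-0.005,0.006,0],
    [0.6,-0.004,-0.005,0.006,0],
  ],
  squeeze=8,
)

```text
time_s: 7.03
ee_pos: [600.8, -247.9, 15.5]
ee_rot: [179.6, 0.2, 101.2]
force: [-0.9, -0.4, 0.8]
gripper_width: 43.4
```

```bash
python3 g.py 600 -247.5 14 101.3;python3 - <<'E'
from h import *
b=env.grab_frame("side")[:,:,::-1]
cv2.imwrite("pics/a5.png",cv2.resize(b[220:360,320:500],(720,560)))
E
```

```text
t 7.0333 pos [ 600.8 -247.9   15.5] rot [179.6   0.2 101.2] w 43.4 F [-0.91 -0.4   0.83]
shares [ 0.0012 -0.0014  0.003 ] turn -0.001 dist 1.8
```

View pics/a5.png

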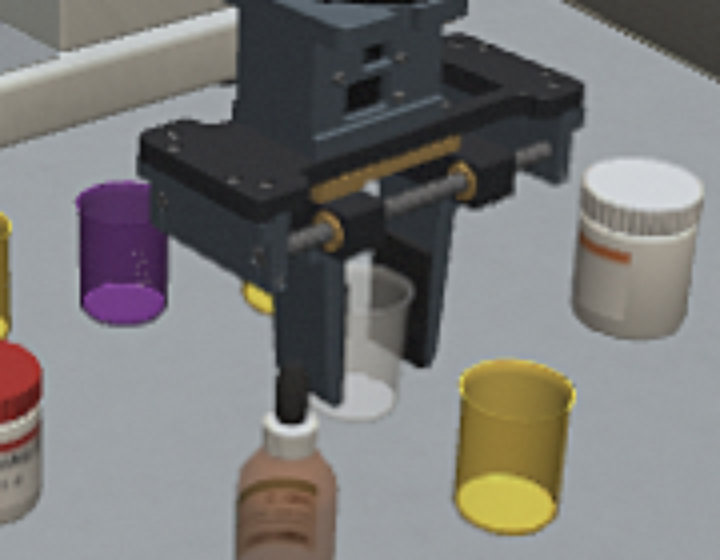

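The jaws stopped at 43.4 mm on the 44 mm glass, so it is held, still at its original spot. Now lift.

Call:
arm_command(
  targets=[
    [0.6,0,0,-0.02,0],
    [0.6,0,0,-0.08,0],
    [0.6,0,0,-0.15,0],
    [0.6,0,0,-0.22,0],
    [0.6,0,0,-0.29,0],
    [0.6,0,0,-0.36,0],
    [0.6,0,0,-0.38,0],
    [0.6,0,0,-0.38,0],
  ],
)

```text
time_s: 7.75
ee_pos: [601.2, -248.2, 210.1]
ee_rot: [179.2, 0.5, 101.2]
force: [0.7, -0.2, -0.7]
gripper_width: 43.0
```

```bash
python3 g.py 498 122.5 205 191.3;python3 - <<'E'
from h import *
b=env.grab_frame("side")[:,:,::-1]
cv2.imwrite("pics/s6.png",b)
cv2.imwrite("pics/a6.png",cv2.resize(b[60:380,280:500],(440,640))[:600])
E
```

```text
t 7.75 pos [ 601.2 -248.2  210.1] rot [179.2   0.5 101.2] w 43.0 F [ 0.69 -0.17 -0.73]
shares [ 0.7675 -0.0578  0.0031] turn -2.001 dist 384.8
```

View pics/a6.png

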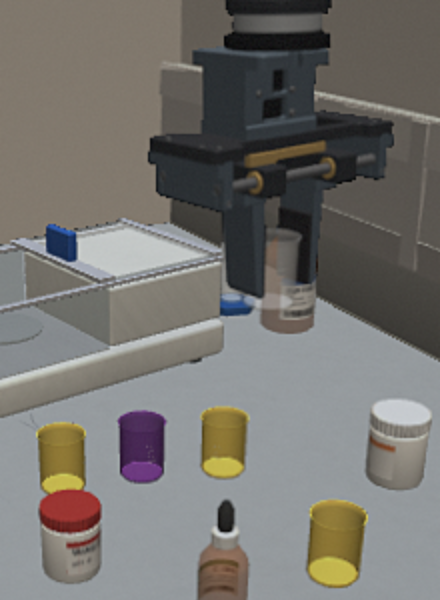

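The beaker is held upright and clear of everything. Carry it to above the pan, turning 90° so the gripper's long side lies along balance y, clear of the grip bar.

Call:
arm_command(
  targets=[
    [0.6,0.05,-0.004,0,-0.15],
    [0.6,0.12,-0.009,0,-0.3],
    [0.6,0.19,-0.014,0,-0.45],
    [0.6,0.26,-0.02,0,-0.6],
    [0.6,0.33,-0.025,0,-0.75],
    [0.6,0.4,-0.03,0,-0.9],
    [0.6,0.45,-0.034,0,-1],
    [0.6,0.48,-0.036,0,-1],
  ],
)

```text
time_s: 8.47
ee_pos: [532.5, -13.1, 202.7]
ee_rot: [180.0, 0.2, 146.5]
force: [0.1, 0.4, -0.2]
gripper_width: 43.2
```

```bash
python3 g.py 498 122.5 205 191.3
```

```text
t 8.4667 pos [532.5 -13.1 202.7] rot [180.    0.2 146.5] w 43.2 F [ 0.08  0.37 -0.21]
shares [ 0.2072  0.188  -0.0053] turn -0.995 dist 139.9
```

Call:
arm_command(
  targets=[
    [0.6,0.03,0.027,-0.005,-0.14],
    [0.6,0.08,0.073,-0.005,-0.28],
    [0.6,0.13,0.118,-0.005,-0.42],
    [0.6,0.17,0.154,-0.005,-0.56],
    [0.6,0.2,0.18,-0.005,-0.7],
    [0.6,0.207,0.188,-0.005,-0.85],
    [0.6,0.207,0.188,-0.005,-0.995],
    [0.6,0.207,0.188,-0.005,-0.995],
  ],
)

```text
time_s: 9.13
ee_pos: [496.4, 122.8, 202.3]
ee_rot: [-179.8, -0.1, -168.5]
force: [-0.4, -0.2, 0.3]
gripper_width: 43.1
```

Call:
arm_command(
  targets=[
    [0.6,0,0,0,0],
    [0.6,0,0,0,0],
  ],
)

```text
time_s: 9.3
ee_pos: [495.2, 122.4, 200.4]
ee_rot: [-179.8, -0.4, -168.7]
force: [0.3, -0.2, -1.1]
gripper_width: 43.3
```

```bash
python3 g.py 498 122.5 130 191.3;python3 - <<'E'
from h import *
a=env.grab_frame("top")[:,:,::-1];b=env.grab_frame("side")[:,:,::-1]
cv2.imwrite("pics/a7.png",np.hstack([cv2.resize(a[150:330,120:320],(400,360)),cv2.resize(b[80:260,180:380],(400,360))]))
print(env.state()['qpos'].round(1))
E
```

```text
t 9.3 pos [495.2 122.4 200.4] rot [-179.8   -0.4 -168.7] w 43.3 F [ 0.25 -0.18 -1.11]
shares [-0.0063 -0.0005  0.1409] turn 0.001 dist 70.5
[ 12.7  13.2  98.8  -0.2  68.2 -88.6]
```

View pics/a7.png

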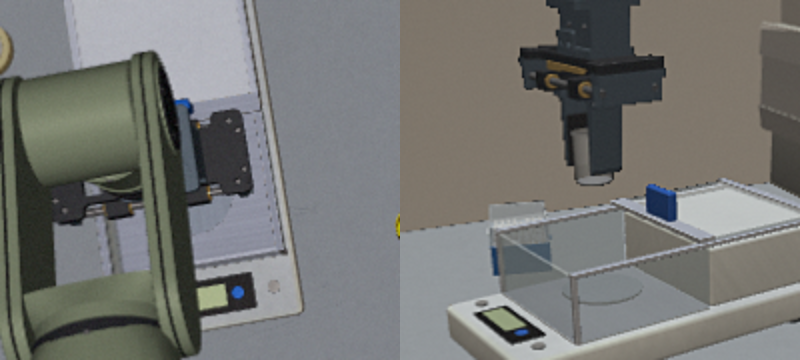

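Run:
```python
from h import *
print(onz("side",(277,170.5),185),proj("side",[[495.2,122.4,200.4],[495.2,122.4,185],[495.2,122.4,240],[498,122.5,66]]))
b=env.grab_frame("side")[:,:,::-1]
cv2.imwrite("pics/a8.png",cv2.resize(b[110:240,240:340],(600,780))[:600])
```

```text
[499.01406888 125.15010113 185.        ] [[275.29415344 163.94563077]
 [275.68378359 171.01430454]
 [274.28399917 145.45355303]
 [279.81528967 223.10521775]]
```

View pics/a8.png

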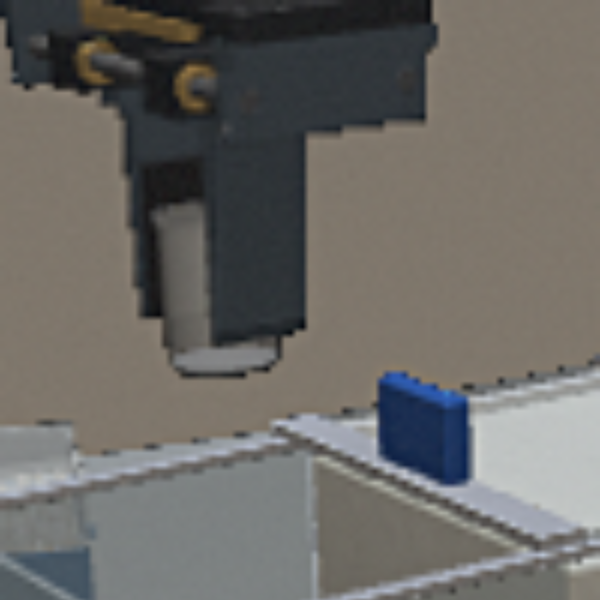

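The beaker is upright and within about 2 mm of the TCP. Descend into the chamber, stopping about 10 mm above the pan.

Call:
arm_command(
  targets=[
    [0.6,-0.004,0,0.03,0],
    [0.6,-0.004,0,0.07,0],
    [0.6,-0.004,0,0.11,0],
    [0.6,-0.004,0,0.15,0],
    [0.6,-0.004,0,0.18,0],
    [0.6,-0.004,0,0.2,0],
    [0.6,-0.004,0,0.212,0],
    [0.6,-0.004,0,0.212,0],
  ],
)

```text
time_s: 10.12
ee_pos: [497.4, 122.2, 94.8]
ee_rot: [-179.8, -0.3, -168.7]
force: [0.5, -0.1, -0.4]
gripper_width: 43.2
```

```bash
python3 g.py 497 122.5 82 191.3;python3 - <<'E'
from h import *
b=env.grab_frame("side")[:,:,::-1]
cv2.imwrite("pics/a9.png",cv2.resize(b[160:260,220:340],(720,600)))
E
```

```text
t 10.1167 pos [497.4 122.2  94.8] rot [-179.8   -0.3 -168.7] w 43.2 F [ 0.46 -0.05 -0.45]
shares [0.0005 0.0009 0.0256] turn 0.001 dist 12.8
```

View pics/a9.png

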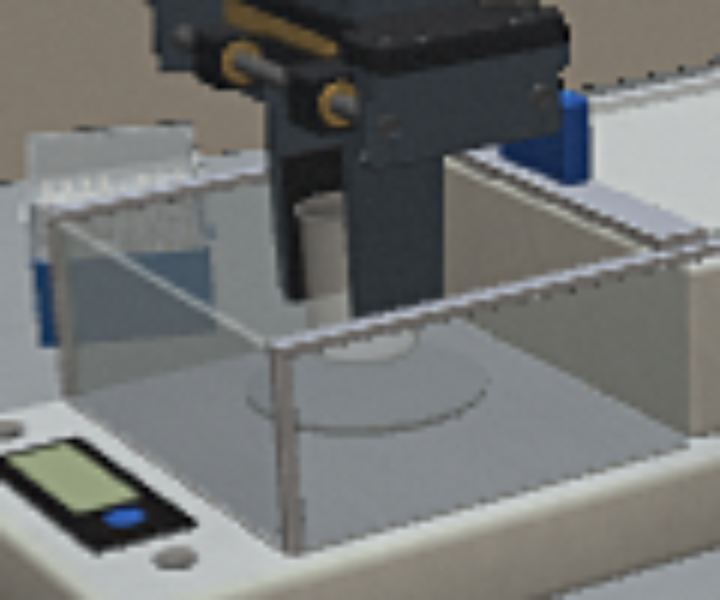

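The beaker hangs over the middle of the pan with a gap of roughly 13 mm. Creep down.

Call:
arm_command(
  targets=[
    [0.6,0,0.001,0.006,0],
    [0.6,0,0.001,0.012,0],
    [0.6,0,0.001,0.018,0],
    [0.6,0,0.001,0.021,0],
    [0.6,0,0.001,0.021,0],
  ],
)

```text
time_s: 10.58
ee_pos: [497.7, 122.8, 85.0]
ee_rot: [-179.8, -0.2, -168.7]
force: [-0.3, -0.5, -0.3]
gripper_width: 43.4
```

```bash
python3 g.py 497 122.5 82 191.3;python3 - <<'E'
from h import *
b=env.grab_frame("side")[:,:,::-1]
cv2.imwrite("pics/a10.png",cv2.resize(b[160:260,220:340],(720,600)))
E
```

```text
t 10.5833 pos [497.7 122.8  85. ] rot [-179.8   -0.2 -168.7] w 43.4 F [-0.26 -0.51 -0.31]
shares [ 0.0015 -0.0002  0.006 ] turn 0.001 dist 3.1
```

View pics/a10.png

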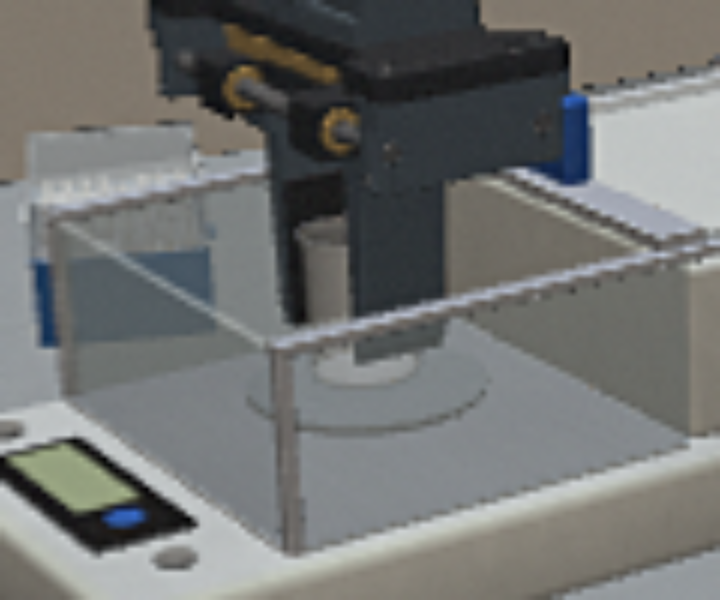

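Call:
arm_command(
  targets=[
    [0.6,0.001,0,0.003,0],
    [0.6,0.001,0,0.006,0],
    [0.6,0.001,0,0.008,0],
    [0.6,0.001,0,0.008,0],
  ],
)

```text
time_s: 10.97
ee_pos: [497.2, 122.7, 81.0]
ee_rot: [-179.8, -0.2, -168.7]
force: [-1.1, -1.1, 0.1]
gripper_width: 42.9
```

```bash
python3 g.py 497 122.5 80 191.3;python3 - <<'E'
from h import *
b=env.grab_frame("side")[:,:,::-1]
cv2.imwrite("pics/a11.png",cv2.resize(b[160:260,220:340],(720,600)))
E
```

```text
t 10.9667 pos [497.2 122.7  81. ] rot [-179.8   -0.2 -168.7] w 42.9 F [-1.07 -1.09  0.15]
shares [ 0.0005 -0.0002  0.0019] turn 0.001 dist 1.0
```

View pics/a11.png

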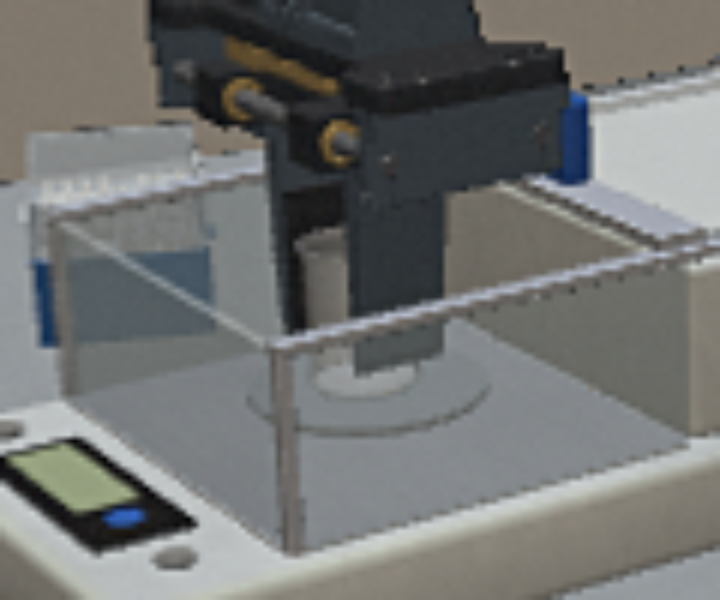

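The pan has just begun to dip and TCP z matches contact at 81.5, so the beaker is down. Release slowly.

Call:
arm_command(
  targets=[
    [0.5,0,0,0,0],
    [0.45,0,0,0,0],
    [0.4,0,0,0,0],
    [0.35,0,0,0,0],
    [0.3,0,0,0,0],
    [0.25,0,0,0,0],
    [0.25,0,0,0,0],
  ],
)

```text
time_s: 11.6
ee_pos: [497.3, 122.7, 81.1]
ee_rot: [-179.8, -0.2, -168.7]
force: [0.0, 0.6, 0.0]
gripper_width: 68.4
```

```bash
python3 g.py 497 122.5 200 191.3;python3 - <<'E'
from h import *
b=env.grab_frame("side")[:,:,::-1]
cv2.imwrite("pics/a12.png",cv2.resize(b[160:260,220:340],(720,600)))
E
```

```text
t 11.6 pos [497.3 122.7  81.1] rot [-179.8   -0.2 -168.7] w 68.4 F [0.03 0.58 0.01]
shares [ 0.0015 -0.0008 -0.2378] turn 0.001 dist 118.9
```

View pics/a12.png

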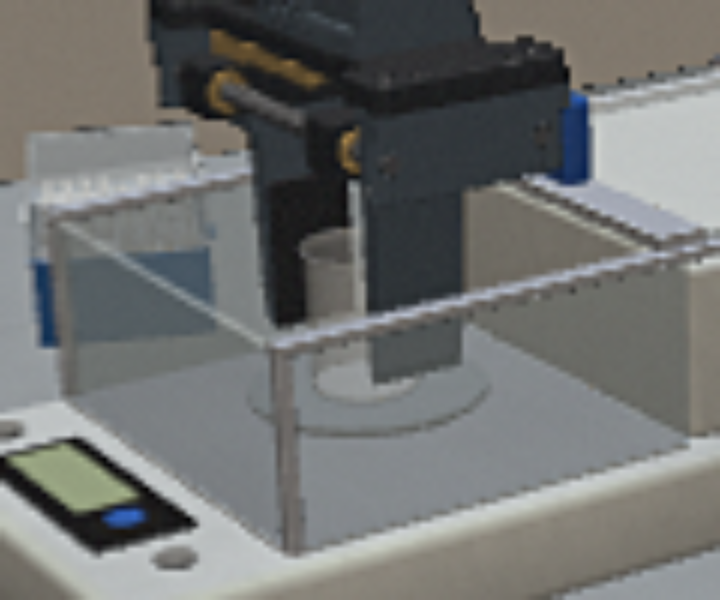

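The beaker stands freely on the pan with both fingers clear. Raise straight up.

Call:
arm_command(
  targets=[
    [0.25,0.001,0,-0.03,0],
    [0.25,0.001,0,-0.08,0],
    [0.25,0.001,0,-0.14,0],
    [0.25,0.001,0,-0.2,0],
    [0.25,0.001,0,-0.26,0],
    [0.25,0.001,0,-0.3,0],
    [0.25,0.001,0,-0.3,0],
  ],
)

```text
time_s: 12.23
ee_pos: [499.8, 123.7, 235.9]
ee_rot: [-179.9, 0.4, -168.7]
force: [0.8, 0.6, -0.1]
gripper_width: 68.3
```

```bash
python3 g.py 576.8 140 230 101.3;python3 - <<'E'
from h import *
b=env.grab_frame("side")[:,:,::-1];a=env.grab_frame("top")[:,:,::-1]
cv2.imwrite("pics/a13.png",np.hstack([cv2.resize(a[170:300,150:270],(400,433))[:400],cv2.resize(b[160:260,220:320],(400,400))]))
E
```

```text
t 12.2333 pos [499.8 123.7 235.9] rot [-179.9    0.4 -168.7] w 68.3 F [ 0.84  0.56 -0.09]
shares [-0.1574  0.0017  0.0129] turn 2.001 dist 79.0
```

View pics/a13.png

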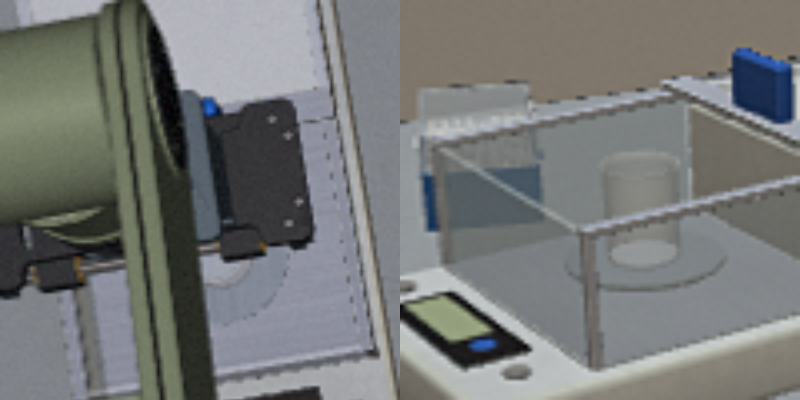

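The beaker stands upright and centred on the pan, with its base at about (645,253) and the pan about (646,257) in the crop. Back to the grip bar.

Call:
arm_command(
  targets=[
    [0.4,-0.03,0,0.005,0.15],
    [0.5,-0.06,0,0.01,0.3],
    [0.5,-0.09,0,0.012,0.45],
    [0.5,-0.12,0,0.012,0.6],
    [0.5,-0.15,0.001,0.012,0.75],
    [0.5,-0.157,0.001,0.012,0.9],
    [0.5,-0.157,0.001,0.012,1],
    [0.5,-0.157,0.001,0.012,1],
  ],
)

```text
time_s: 13.0
ee_pos: [573.5, 138.9, 222.8]
ee_rot: [-179.6, -0.2, 146.3]
force: [-0.5, 0.6, -0.3]
gripper_width: 45.8
```

Call:
arm_command(
  targets=[
    [0.5,0,0,0,0.15],
    [0.5,0,0,0,0.3],
    [0.5,0,0,0,0.45],
    [0.5,0,0,0,0.6],
    [0.5,0,0,0,0.75],
    [0.5,0,0,0,0.9],
    [0.5,0,0,0,1],
    [0.5,0,0,0,1],
  ],
)

```text
time_s: 13.67
ee_pos: [572.6, 138.7, 221.4]
ee_rot: [-179.5, 0.2, 101.3]
force: [-0.3, -0.6, 0.8]
gripper_width: 45.7
```

```bash
python3 g.py 576.8 140 143.5 101.3
```

```text
t 13.6667 pos [572.6 138.7 221.4] rot [-179.5    0.2  101.3] w 45.7 F [-0.28 -0.64  0.82]
shares [0.0014 0.0102 0.1558] turn 0.001 dist 78.1
```

Call:
arm_command(
  targets=[
    [0.5,0.001,0.009,0.03,0],
    [0.5,0.001,0.009,0.08,0],
    [0.5,0.001,0.009,0.12,0],
    [0.5,0.001,0.009,0.145,0],
    [0.5,0.001,0.009,0.154,0],
    [0.5,0.001,0.009,0.154,0],
  ],
)

```text
time_s: 14.17
ee_pos: [575.0, 139.4, 142.6]
ee_rot: [-179.2, 0.2, 101.5]
force: [0.0, -0.4, 0.7]
gripper_width: 45.6
```

Call:
arm_command(
  targets=[
    [0.7,0,0,0,0],
    [0.9,0,0,0,0],
    [1,0,0,0,0],
    [1,0,0,0,0],
    [1,0,0,0,0],
    [1,0,0,0,0],
  ],
  squeeze=10,
)

```text
time_s: 14.67
ee_pos: [575.5, 139.5, 143.2]
ee_rot: [-179.3, 0.2, 101.5]
force: [-0.0, 0.5, 1.1]
gripper_width: 12.2
```

```bash
python3 g.py 430.2 110.7 143.5 101.3
```

```text
t 14.6667 pos [575.5 139.5 143.2] rot [-179.3    0.2  101.5] w 12.2 F [-0.01  0.46  1.12]
shares [ 0.0012 -0.2963  0.0029] turn 0.003 dist 148.1
```

The bar is pinched (12.2 mm). Pull it shut smoothly, then creep to the stop.

Call:
arm_command(
  targets=[
    [1,0,-0.02,0,0],
    [1,0,-0.06,0,0],
    [1,0,-0.1,0,0],
    [1,0.001,-0.14,0,0],
    [1,0.001,-0.18,0,0],
    [1,0.001,-0.22,0,0],
    [1,0.001,-0.25,0,0],
    [1,0.001,-0.27,0,0],
  ],
)

```text
time_s: 15.33
ee_pos: [439.8, 112.4, 143.4]
ee_rot: [-179.1, 0.2, 101.5]
force: [1.1, -0.1, -13.6]
gripper_width: 12.3
```

```bash
python3 g.py 429.2 110.5 143.5 101.3
```

```text
t 15.3333 pos [439.8 112.4 143.4] rot [-179.1    0.2  101.5] w 12.3 F [  1.15  -0.13 -13.57]
shares [ 0.0004 -0.0215  0.0001] turn 0.003 dist 10.8
```

Call:
arm_command(
  targets=[
    [1,0,-0.005,0,0],
    [1,0,-0.01,0,0],
    [1,0,-0.015,0,0],
    [1,0,-0.018,0,0],
  ],
)

```text
time_s: 15.67
ee_pos: [431.2, 110.7, 143.3]
ee_rot: [-179.1, 0.2, 101.4]
force: [1.1, 0.2, -8.6]
gripper_width: 12.0
```

Call:
arm_command(
  targets=[
    [1,0,-0.003,0,0],
    [1,0,-0.006,0,0],
    [1,0,-0.008,0,0],
  ],
)

```text
time_s: 15.92
ee_pos: [429.3, 110.3, 143.4]
ee_rot: [-179.4, 0.2, 101.5]
force: [7.6, 1.1, -13.0]
gripper_width: 11.7
```

```bash
python3 g.py 429.2 110.5 143.5 101.3
```

```text
t 15.9167 pos [429.3 110.3 143.4] rot [-179.4    0.2  101.5] w 11.7 F [  7.63   1.12 -13.  ]
shares [ 0.0003 -0.0001 -0.0002] turn 0.003 dist 0.2
```

The stop is felt (7.6 N) after 150.1 mm from the rear stop, so the cover is shut. Release, go up and look.

Call:
arm_command(
  targets=[
    [1,0,0,0,0],
    [0.7,0,0,0,0],
    [0.5,0,0,0,0],
    [0.5,0,0,0,0],
    [0.5,0,0,0,0],
    [0.5,0,0,-0.05,0],
    [0.5,0,0,-0.11,0],
    [0.5,0,0,-0.17,0],
  ],
)

```text
time_s: 16.58
ee_pos: [429.5, 110.6, 229.3]
ee_rot: [-179.3, 0.2, 101.5]
force: [-0.1, -0.2, 0.4]
gripper_width: 45.3
```

```bash
python3 g.py 400 350 250 120
```

```text
t 16.5833 pos [429.5 110.6 229.3] rot [-179.3    0.2  101.5] w 45.3 F [-0.06 -0.21  0.38]
shares [ 0.4808  0.0366 -0.0433] turn -0.412 dist 242.1
```

Call:
arm_command(
  targets=[
    [0.5,0.48,0.037,-0.043,-0.4],
    [0.5,0.48,0.037,-0.043,-0.4],
    [0.5,0.48,0.037,-0.043,-0.4],
    [0.5,0.48,0.037,-0.043,-0.4],
    [0.5,0.48,0.037,-0.043,-0.4],
    [0.5,0.48,0.037,-0.043,-0.4],
    [0.5,0.48,0.037,-0.043,-0.4],
    [0.5,0.48,0.037,-0.043,-0.4],
  ],
)

```text
time_s: 17.25
ee_pos: [399.8, 350.8, 249.8]
ee_rot: [-179.2, -0.0, 119.6]
force: [0.0, 0.2, 0.2]
gripper_width: 45.7
```

Run:
```python
from h import *
b=env.grab_frame("side")[:,:,::-1];a=env.grab_frame("top")[:,:,::-1]
cv2.imwrite("pics/a14.png",np.hstack([cv2.resize(a[130:330,140:340],(400,400)),cv2.resize(b[160:260,220:320],(400,400))]))
cv2.imwrite("pics/a15.png",b)
hsv=cv2.cvtColor(np.ascontiguousarray(a),cv2.COLOR_BGR2HSV);m=cv2.inRange(hsv,(100,120,60),(125,255,255));m[290:]=0;m[:200]=0;m[:,:190]=0;m[:,240:]=0
c=max(cv2.findContours(m,0,2)[0],key=cv2.contourArea);r=cv2.minAreaRect(c);print(r,onz("top",r[0],165))
```

```text
((214.00001525878906, 275.5), (6.5759596824646, 24.824247360229492), 80.53767395019531) [427.14433904 108.56595158 165.        ]
```

View pics/a14.png

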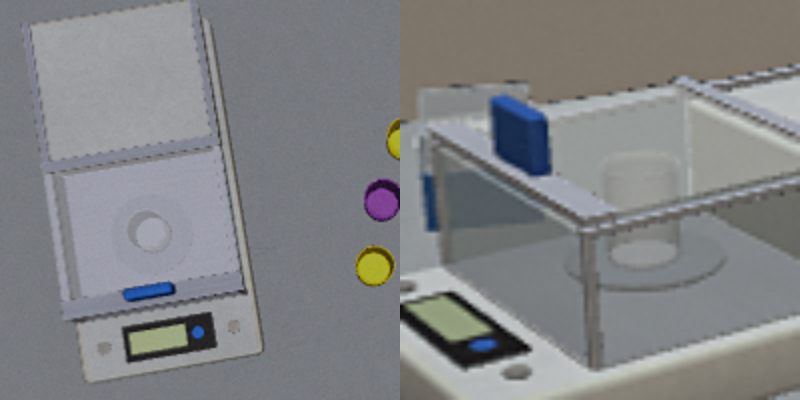

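View pics/a15.png

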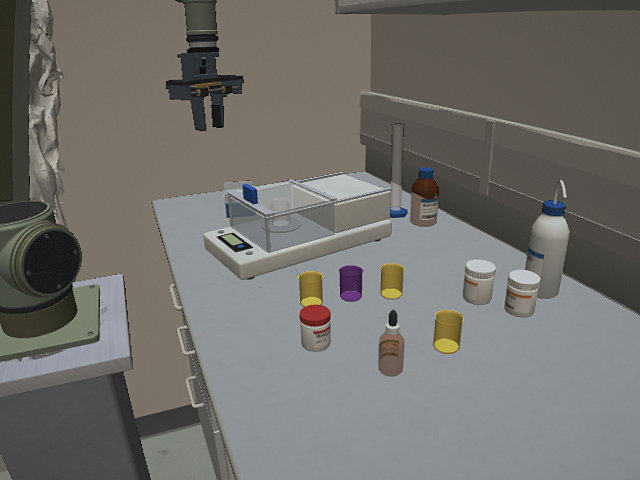

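The cover is shut, with the bar 2.5 mm further forward than at the start. The beaker stands upright at mid-pan, the pot and dropper have not moved, and the arm is clear. Handing in.

```bash
python3 -c "
from workcell import env
print(env.job_done())"
```

```text
the job is handed in; nothing more can be done
None
```

The job is handed in after about 17 s of robot time: I slid the cover fully back, stood the beaker upright in the middle of the pan, and slid the cover fully shut.

- **Cover:** Force showed both stops, 5.5 N at the back and 7.6 N at the front, with 150.1 mm between them. In the last top view the bar is about 2.5 mm further forward than at the start. While pulling it shut, the wrist also read a vertical force of up to 13.6 N, well within the limits, and I let it relax.
- **Beaker:** I held it with an 8 N grip, lowered it to within about 0.5 mm past first contact, and released it slowly. The last views show it upright and, by eye, within a few mm of the pan's centre.
- **Pan load:** I could not measure this directly. The wrist force stayed within its noise of about 1 N while setting the beaker down.
- **Surroundings:** The red-lidded pot, the dropper bottle and the yellow and purple look-alikes look unmoved. The arm ended clear of everything.
- **Disagreements:** The two cameras differed by 2–3 mm on most points. One rough side-view reading of the pan was about 12 mm off in y, so I relied on the other readings and on the stop position.

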